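Hold the flower block flush on the tilted proofing board

ROBOT

A 7-joint arm with a two-finger parallel gripper is mounted at the origin on the work surface. World frame = base frame: x ahead of the robot, y to its left, z up, the work surface at z = 0. Lengths are in m, angles in rad, forces in N, time in s.
With the tool pointing down it reaches from about 0.4 to 0.85 m from the base axis. Payload 10.4 kg.
Tool frame: the origin (TCP) lies at the very end of the fingers, on their centre line; the grasp point (between the pads) lies 19 mm behind it; z points along the fingers, y is the line along which they close (so a half turn about z gives the same grasp; the last joint's range is limited). The gripper opens to 85 mm and grips with 20 to 120 N. Pads are 22 mm wide; open, the fingers measure 114 mm over their backs; the gripper's body (76 mm by 85 mm) begins 54 mm behind the grasp point. The pads swing forward as they close: fully open they stand 13 mm farther back than shut.
Start: joints at [-1.186, 0.332, -0.065, 1.46, 0.022, 1.35, -0.088], TCP at [0.248, 0.574, 0.231] pointing down, gripper open.
Joint ranges: [-2.6, 2.6], [-0.5, 2.12], [-1.47, 1.34], [0.16, 2.42], [-1.27, 4.41], [0.06, 2.06], [-2.6, 2.6]. Speed limits (rad/s): [2.22, 2.22, 2.79, 2.79, 3.14, 3.14, 3.14].

INTERFACE

Orientations are given as a unit quaternion [x, y, z, w].
In Python, from workcell import manip, vision, order gives the robot as it stands. The module is installed in compiled form; this text tells all that it offers.
- The arm moves only by the tool move_arm, never from a script. Its argument "motion" is a list of rows, each a list of 3 entries, a list of its own where there are three numbers: the shift along the tool's x, y, z scaled (see below), then the turn, a rotation vector about the tool's x, y, z scaled (see below), then the opening, from -1 (shut) to 1 (fully open). In form: [[[dx, dy, dz], [wx, wy, wz], hand], ...]. A call has 1 to 12 rows; each row shifts and turns the commanded pose from where the row before left it, along the tool's axes as they then stand; what a row does not reach is not made up. The controller multiplies each number of a shift by 0.75 m and each number of a turn by pi/4 rad. A row lasts 1/10 s, in which the tool goes at most 50 mm and 8.59 degrees, less where a joint would pass 70% of its speed; a pose out of reach is approached as far as the arm can. A call with a number of a shift or a turn outside -1 to 1 is refused whole. A call with a gripper value outside its range is refused whole. The fingers move at their own pace and stop on an object; "newtons" is the grip in N (left out, the last holds). Time passes only in rows, so rows that do not move let the fingers close. It gives the time, the measured TCP pose, the force, the opening and the grip force at its end, in the units of the state.
- manip.get_obs(): the state, without advancing time (a new reading comes with each control period).
- vision.camera(name): name is "scene" or "top"; returns a dict with "pixels" (420x560x3 uint8, red, green, blue), "fx", "fy", "cx", "cy" (pixels), "R" (3x3) and "t" (3): a world point X has camera coordinates R X + t. Camera axes: x right, y down, z forward; pixel columns grow to the right and rows downward; lengths in m; the calibration is good to about 2 mm. A picture is of the moment at which its call begins. There is no depth.
- order.hand_in(): hands the job in; it is judged then, once.
The state is a dict: "clock": time; "joint_pos": joint angles; "joint_velocities": joint speeds; "tau": joint torques, N m; "position": TCP position; "ee_rot": TCP orientation; "ft_force": force on the tool from outside, world axes, zero at the start; "torque": the same for the moment, N m; "grip_width": opening from 0.0 (shut) to 1.0 (fully open); "grasp_force": force on a finger pad.
Only numpy, scipy, OpenCV 4.12 (cv2) and the standard library are available. Lean on these libraries where they do the work, as an engineer would, in place of code of your own. Each camera call takes 0.05 s, during which the arm holds its last target. There are 200 camera calls.

TASK

Weight the print stand by sliding the brass ring over its upright steel post until it rests on the stand's base, and let go of it. Then pick up the block with the flower picture, tilt it to the slope of the stand's board, and press its printing face flush on the card on the board's sprung bed, inside the printed black frame and square with it, lengthwise up the slope. Press gently but firmly and finish while still gripping it and holding it pressed there; do not shift the board and leave everything else alone.

Things in the scene. Friction and masses are not known exactly. Their poses are not given: they have to be found in the camera images.
- ring: brass ballast ring, 50 mm outside diameter, 24 mm bore, 30 mm tall, about 0.33 kg, lying flat on the table. Origin: centre of its underside on the bore's axis; z along the axis.
- stand: print stand, fixed: grey base plate 8 mm thick, 220 mm (x) by 270 mm (y, from -180 to +90), with a post on its left part as the robot sees it and a hinged board on its right part. Origin: on the table, under the board's middle line (y = 0); x level, the way the board rises (towards the robot, give or take 0.3 rad), z up. The post's axis is at x +20, y -135 mm.
- post_foot (a point): foot of the stand's upright round steel post: on the post's axis at the top of the stand's base (8 mm above the table), axes as the stand's. The post is 20 mm thick, rises 45 mm above this point and has a chamfered tip. The board's side edge is 65 mm from the post's axis.
- board (a joint): slope of the stand's board in rad, 0 = level; differs each time, 0.25 to 0.50. Its hinge is level, along the stand's y, at the board's lower edge (stand x -85 mm, 30 mm above the table), far from the robot, clamped only by friction (5 N m): firm under 25 N at the card's middle, yields to a much harder push.
- card (a point): middle of the white card and its black frame (104 x 66 mm inside), on the face of a grey sprung bed (140 mm up the slope by 104 mm wide) that stands 12 mm proud of the board, 85 mm up the slope from the hinge. On the card's face; x up the slope along the frame's length, y level, z the outward normal.
- bed (a joint): how far the sprung bed is pressed into the board, along its normal, in m: 0 = free, 0.010 = bottomed; the spring gives about 1 mm for each 2 N. The card's face moves with it and keeps the board's slope.
- board_top (a point): middle of the upper edge of the stand's plywood board (170 mm up the slope, 140 mm wide, 12 mm thick), on its face; axes as the card's. Steel cheeks (44 mm above the table) by its lower corners and a thin steel arc by its edge next to the post lie outside the card. It does not move when the bed is pressed.
- flower_block: print block 84 x 46 x 34 mm tall: bare wood on a blue rubber printing face (lowest 4 mm, 80 x 42 mm), lying rubber side down, a blue picture of a flower with a yellow middle on its pale top. Origin: centre of its underside (the printing face); x along its length, y across its width, z up out of the picture. About 0.1 kg. 8 N is a good firm press; 40 N crushes it.
- cat_block: print block 84 x 46 x 34 mm tall: bare wood on a blue rubber printing face (lowest 4 mm, 80 x 42 mm), lying rubber side down, a blue picture of a cat on its pale top. Origin: centre of its underside (the printing face); x along its length, y across its width, z up out of the picture. A bystander.
- fish_block: print block 84 x 46 x 34 mm tall: bare wood on a blue rubber printing face (lowest 4 mm, 80 x 42 mm), lying rubber side down, a blue picture of a fish on its pale top. Origin: centre of its underside (the printing face); x along its length, y across its width, z up out of the picture. A bystander.
- white_jar: closed ink jar with white lid and paper label, 68 mm diameter, 75 mm tall, standing; origin under its centre. A bystander.
- black_jar: closed black ink jar, 64 mm diameter, 80 mm tall, standing; origin under its centre. A bystander.
- brayer_a: ink roller with green roller and red handle, about 170 mm long, 40 mm tall, on the inking plate at the far right; origin under the middle of the roller. A bystander.
- brayer_b: ink roller with white roller and red handle, about 170 mm long, 40 mm tall, on the inking plate at the far left; origin under the middle of the roller. A bystander.
- ink_brush: flat brush about 180 mm long lying on the table; origin under its middle. A bystander.
There are look-alikes about, which are no part of the job. What is meant by the ring is not purple or turquoise, and is the larger of those in its own colour.

How it is judged:
By the outcome, as a careful person would: the job done as asked, in the order asked, and still so for the second after the job is handed in, while the arm keeps its last pose, push and grip.
It also fails if it takes over 67 s, if anything falls off the work surface, if the arm or the gripper's body presses on something with over 40 N, if the wrist force passes 120 N, or if a joint passes its speed limit or range.

## Working session

There is one attempt and no reset: what is moved stays moved. The work goes in short steps, Python scripts to look and compute and a tool call to move; the robot and the scene stay as the last step left them, time stands still between calls to the robot, and variables do not carry over. Pictures are saved under pics/ and viewed, at most 10 in all, crops included, and the job is handed in when it is done.

Besides the shell and the picture viewer there is one more tool, called after "Emit:" as name(argument=value, ...) on one line, values as JSON. move_arm: Moves the arm, as the interface text tells. Its arguments: {"type":"object","properties":{"motion":{"type":"array"},"newtons":{"type":"number"}},"required":["motion"]}

```bash
mkdir -p pics; python3 - <<'E'
from workcell import manip, vision, order
import cv2,pickle
d={}
for n in("scene","top"):
    c=vision.camera(n); d[n]=c
    cv2.imwrite(f"pics/{n}0.png",cv2.resize(c["pixels"][:,:,::-1],(800,600),interpolation=cv2.INTER_CUBIC))
    print(n,c["fx"],c["fy"],c["cx"],c["cy"],c["R"],c["t"])
pickle.dump(d,open("c0.pkl","wb"))
print(manip.get_obs())
E
```

```text
scene 546.3877948810652 546.3877948810652 273.52259595710717 211.1416211490419 [[ 0.00271076  0.99996239 -0.0082386 ]
 [ 0.66078414 -0.00797487 -0.75053363]
 [-0.7505711  -0.00340942 -0.6607809 ]] [-0.04790688 -0.34173995  1.7543255 ]
top 471.88285323555056 471.88285323555056 278.22262620336477 213.14236479157077 [[-0.00636887 -0.99996771 -0.00490138]
 [-0.98844717  0.0070376  -0.15140234]
 [ 0.15143194  0.0038805  -0.98846007]] [0.03233725 0.59475558 1.39936397]
{'clock': 0.1, 'joint_pos': array([-1.18558692,  0.33280393, -0.06469307,  1.46082177,  0.02158681,
        1.34993788, -0.0884962 ]), 'joint_velocities': array([-0.00149538, -0.00232801,  0.00041777, -0.00356672,  0.00048964,
        0.00120259, -0.00040877]), 'tau': array([ 1.91613100e-03, -6.26738191e+01,  4.95946733e-02, -3.92430675e+01,
        1.63502013e-02,  6.88773245e-03, -4.66489678e-05]), 'position': array([0.24774513, 0.57343755, 0.23061543]), 'ee_rot': array([ 2.02488361e-01,  9.79284462e-01, -6.29245056e-04, -1.05837137e-04]), 'ft_force': array([-0.00190653, -0.22354131, -0.58282731]), 'torque': array([-0.02886042,  0.00320568,  0.01887105]), 'grasp_force': 0.0, 'grip_width': 1.0014785559246024}
```

View pics/scene0.png

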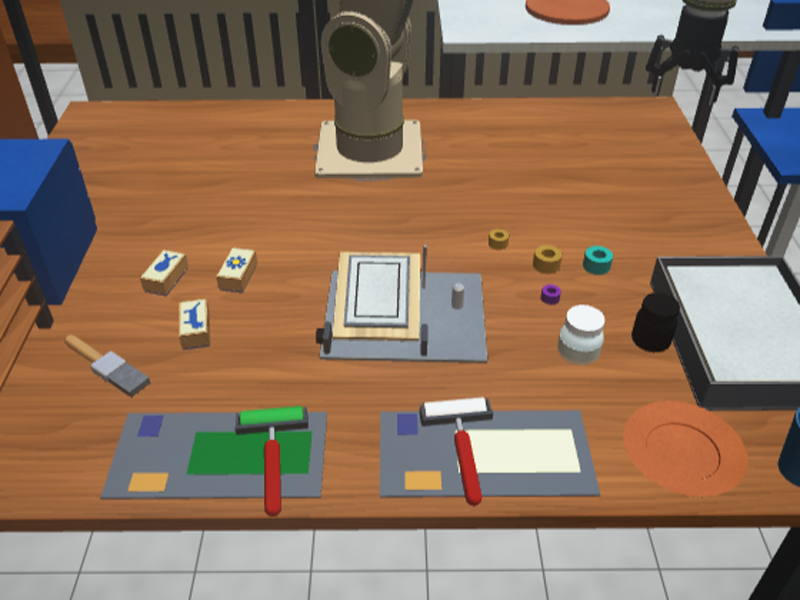

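View pics/top0.png

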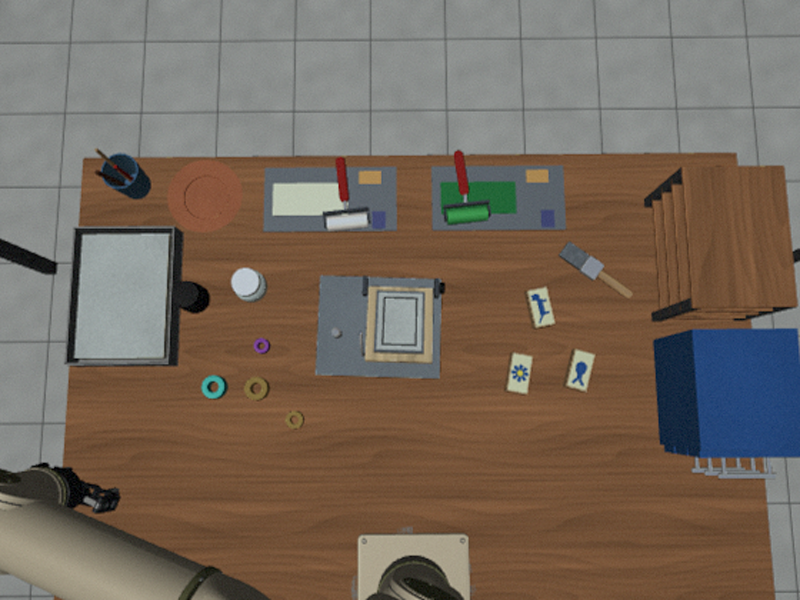

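The scene view shows the large brass ring at (547,258), the post at (458,293), the card at (380,290) and the flower block at (237,268). In the top view they are at (257,388), (336,333), (400,322) and (519,373). Next I measure by masks.

```bash
cat > h.py <<'E'
import numpy as np,cv2,pickle
from scipy.spatial.transform import Rotation as Rot
def ray(c,p):
    p=np.atleast_2d(p).astype(float); d=np.c_[(p[:,0]-c["cx"])/c["fx"],(p[:,1]-c["cy"])/c["fy"],np.ones(len(p))]@c["R"]
    return -c["R"].T@c["t"],d/np.linalg.norm(d,axis=1)[:,None]
def plane(c,p,z):
    o,d=ray(c,p); return o+d*((z-o[2])/d[:,2])[:,None]
def tri(c1,p1,c2,p2):
    o1,d1=ray(c1,p1);o2,d2=ray(c2,p2);out=[]
    for a,b in zip(d1,d2):
        s=np.linalg.lstsq(np.c_[a,-b],o2-o1,rcond=None)[0]; q1=o1+a*s[0];q2=o2+b*s[1]
        out.append(np.r_[(q1+q2)/2,np.linalg.norm(q1-q2)])
    return np.array(out)
def proj(c,X):
    q=np.atleast_2d(X)@c["R"].T+c["t"]; return np.c_[c["fx"]*q[:,0]/q[:,2]+c["cx"],c["fy"]*q[:,1]/q[:,2]+c["cy"]]
E
python3 - <<'E'
from h import *
d=pickle.load(open("c0.pkl","rb"))
np.set_printoptions(precision=4,suppress=True)
S=1/1.42857
roi={"top":{"ring":(240,370,275,405),"blk":(498,345,542,402),"st":(310,265,455,385)},"scene":{"ring":(528,238,566,276),"blk":(212,242,262,296),"st":(310,240,500,370)}}
def crop(c,r):
    x0,y0,x1,y1=[int(v*S) for v in r]; return c["pixels"][y0:y1,x0:x1],(x0,y0)
def big(m):
    cs,_=cv2.findContours(m.astype(np.uint8),cv2.RETR_EXTERNAL,cv2.CHAIN_APPROX_NONE); return max(cs,key=cv2.contourArea)
for n in d:
    c=d[n]
    im,o=crop(c,roi[n]["ring"]); h=cv2.cvtColor(im,cv2.COLOR_RGB2HSV)
    m=(h[...,0]>17)&(h[...,0]<32)&(h[...,1]>110)
    H=cv2.convexHull(big(m)); M=cv2.moments(H); p=np.array([M["m10"]/M["m00"],M["m01"]/M["m00"]])+o
    print(n,"ring",p,m.sum(),plane(c,p,.015), "size",cv2.boundingRect(H))
    im,o=crop(c,roi[n]["blk"]); h=cv2.cvtColor(im,cv2.COLOR_RGB2HSV).astype(int)
    m=((h[...,2]>200)|((h[...,0]>95)&(h[...,0]<130)&(h[...,1]>80)))
    m=cv2.morphologyEx(m.astype(np.uint8),cv2.MORPH_OPEN,np.ones((3,3)))
    H=cv2.convexHull(big(m)); b=cv2.boxPoints(cv2.minAreaRect(H))+np.array(o)
    W=plane(c,b,.034); print(n,"blk",W.mean(0),np.linalg.norm(np.diff(W,axis=0),axis=1),[np.arctan2(*(W[i+1]-W[i])[[1,0]]) for i in (0,1)])
t=[]
for n in d:
    im,_=crop(d[n],roi[n]["st"]); t.append(cv2.resize(im,(800,300 if 0 else int(800*im.shape[0]/im.shape[1])),interpolation=cv2.INTER_CUBIC)); print(n,im.shape,crop(d[n],roi[n]["st"])[1])
cv2.imwrite("pics/st_scene.png",t[0][:600,:,::-1]);cv2.imwrite("pics/st_top.png",cv2.resize(t[1],None,fx=.9,fy=.9)[:600,:,::-1])
E
```

```text
scene ring [383.0085 180.5983] 252 [[0.4173 0.3335 0.015 ]] size (5, 6, 19, 19)
scene blk [ 0.4271 -0.2257  0.034 ] [0.0419 0.0423 0.041 ] [np.float64(1.5573384094723874), np.float64(0.1305930692200279)]
top ring [178.9885 271.4685] 182 [[0.4205 0.3344 0.015 ]] size (3, 5, 17, 16)Traceback (most recent call last):
  File "<stdin>", line 19, in <module>
  File "<stdin>", line 9, in big
ValueError: max() iterable argument is empty
```

```bash
python3 - <<'E'
from h import *
d=pickle.load(open("c0.pkl","rb"))
np.set_printoptions(precision=4,suppress=True)
S=1/1.42857
roi={"top":{"blk":(498,345,542,402),"st":(310,265,455,385)},"scene":{"blk":(212,242,262,296),"st":(310,240,500,370)}}
def crop(c,r):
    x0,y0,x1,y1=[int(v*S) for v in r]; return c["pixels"][y0:y1,x0:x1],(x0,y0)
t=[]
for n in d:
    im,o=crop(d[n],roi[n]["st"]); t.append(cv2.resize(im,(720,int(720*im.shape[0]/im.shape[1])),interpolation=cv2.INTER_CUBIC)); print(n,im.shape,o)
    cv2.imwrite(f"pics/st_{n}.png",t[-1][:,:,::-1])
    im,o=crop(d[n],roi[n]["blk"]); h=cv2.cvtColor(im,cv2.COLOR_RGB2HSV)
    r=im.shape[0]//2
    for k in(r-6,r,r+6): print(k,h[k,::2].tolist())
E
```

```text
scene (91, 133, 3) (217, 168)
13 [[13, 154, 175], [13, 155, 176], [13, 156, 177], [13, 156, 175], [13, 156, 176], [30, 22, 195], [106, 91, 184], [102, 67, 174], [26, 184, 224], [26, 186, 225], [111, 162, 170], [109, 119, 174], [32, 39, 230], [19, 93, 211], [15, 140, 129], [15, 142, 131], [13, 156, 180], [14, 157, 184]]
19 [[13, 155, 158], [13, 154, 159], [13, 156, 159], [17, 101, 204], [32, 39, 231], [32, 39, 231], [32, 39, 231], [53, 18, 171], [76, 19, 197], [32, 39, 231], [33, 39, 231], [31, 42, 228], [16, 135, 144], [15, 141, 130], [15, 142, 131], [12, 128, 133], [13, 155, 158], [13, 157, 158]]
25 [[13, 155, 166], [13, 158, 165], [15, 137, 95], [15, 145, 116], [15, 145, 141], [16, 132, 181], [18, 116, 185], [17, 107, 153], [19, 100, 169], [21, 82, 187], [17, 110, 188], [15, 139, 121], [15, 142, 131], [14, 126, 121], [13, 155, 171], [13, 156, 173], [13, 154, 172], [13, 156, 172]]
top (84, 101, 3) (217, 185)
14 [[14, 130, 124], [13, 135, 123], [13, 130, 124], [13, 134, 124], [17, 110, 95], [30, 48, 175], [45, 27, 172], [40, 37, 188], [106, 82, 137], [39, 32, 182], [36, 41, 193], [36, 38, 187], [15, 120, 136], [13, 134, 124], [13, 128, 126], [13, 128, 126]]
20 [[14, 135, 117], [13, 131, 117], [13, 134, 120], [13, 133, 111], [20, 76, 130], [92, 29, 150], [107, 52, 138], [30, 134, 158], [28, 161, 193], [90, 50, 102], [108, 195, 124], [31, 39, 169], [13, 138, 111], [13, 124, 113], [14, 131, 117], [13, 129, 117]]
26 [[12, 131, 111], [12, 127, 114], [13, 133, 109], [16, 112, 91], [26, 56, 165], [36, 39, 192], [35, 38, 190], [62, 23, 169], [53, 20, 167], [35, 44, 192], [37, 42, 194], [16, 101, 136], [13, 139, 103], [14, 130, 110], [12, 136, 107], [13, 129, 107]]
```

View pics/st_scene.png

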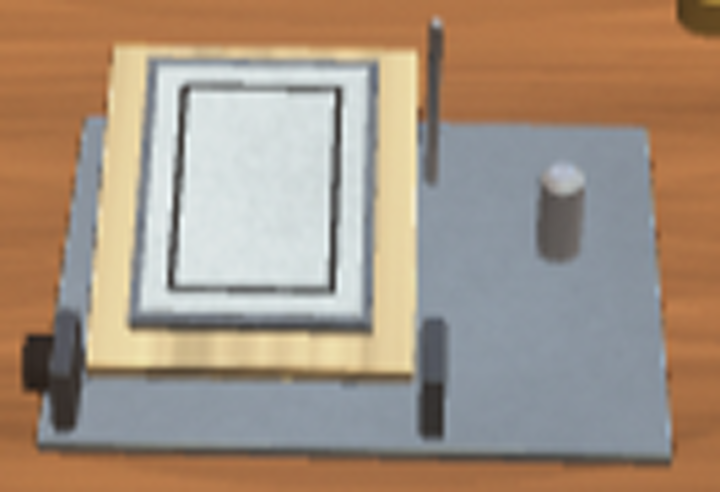

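View pics/st_top.png

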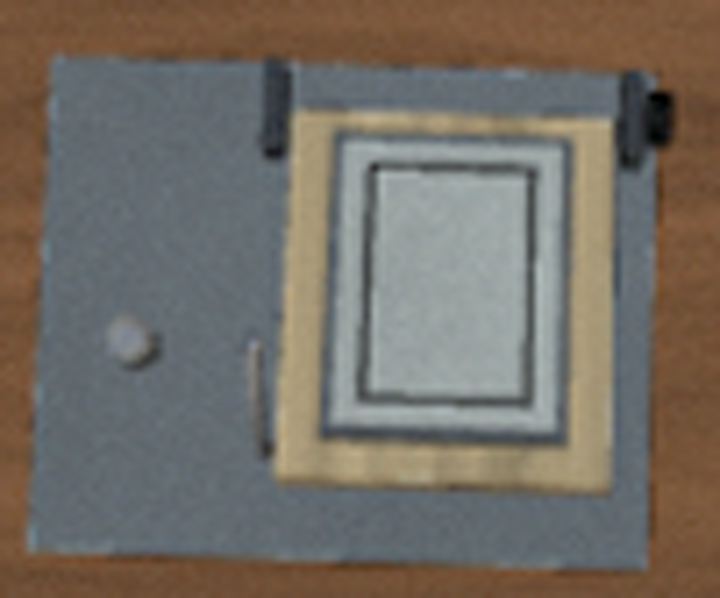

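The scene crop shows the frame corners at about (187,88), (338,92), (332,290) and (172,288), with the post tip at (563,178). The top crop shows the frame at (370,168), (535,172), (530,403) and (360,400), the tip at (130,340), and the base corners at (52,57), (655,75), (648,570) and (28,552).

```bash
cat > m.py <<'E'
from h import *
np.set_printoptions(precision=4,suppress=True)
def crop(c,r):
    x0,y0,x1,y1=[int(v*.7) for v in r]; return c["pixels"][y0:y1,x0:x1],np.array((x0,y0))
def quad(m):   # 4 corners by line fits on the sides of a blob's hull, upsampled
    cs,_=cv2.findContours(m.astype(np.uint8),cv2.RETR_EXTERNAL,cv2.CHAIN_APPROX_NONE)
    k=max(cs,key=cv2.contourArea); P=k[:,0].astype(float)
    b=cv2.boxPoints(cv2.minAreaRect(k)); L=[]
    c=b.mean(0)
    for i in range(4):
        a,e=b[i],b[(i+1)%4]; u=(e-a)/np.linalg.norm(e-a); s=(P-a)@u/np.linalg.norm(e-a); n=np.array([-u[1],u[0]])
        q=P[(s>.12)&(s<.88)&(abs((P-a)@n)<.18*min(np.linalg.norm(b[1]-b[0]),np.linalg.norm(b[2]-b[1])))]
        vx,vy,x,y=cv2.fitLine(q.astype(np.float32),cv2.DIST_HUBER,0,.01,.01).ravel(); L.append(np.cross([x,y,1],[x+vx,y+vy,1]))
    X=np.array([np.cross(L[i-1],L[i]) for i in range(4)]); return X[:,:2]/X[:,2:]
def order4(W): # by angle about centre
    c=W.mean(0); return W[np.argsort(np.arctan2(W[:,1]-c[1],W[:,0]-c[0]))]
U=8
def up(im): return cv2.resize(im,None,fx=U,fy=U,interpolation=cv2.INTER_CUBIC)
def down(p,o): return (p+.5)/U-.5+o
E
python3 - <<'E'
from m import *
d=pickle.load(open("c0.pkl","rb"))
roi={"top":{"blk":(498,345,542,402),"fr":(374,285,430,358),"post":(325,322,348,345)},"scene":{"blk":(212,242,262,296),"fr":(340,252,420,330),"post":(448,276,468,312)}}
Q={}
for n in d:
    c=d[n]
    im,o=crop(c,roi[n]["blk"]); h=cv2.cvtColor(up(im),cv2.COLOR_RGB2HSV)
    m=(h[...,1]<88)|(h[...,0]>24); m=cv2.morphologyEx(m.astype(np.uint8),cv2.MORPH_CLOSE,np.ones((25,25)));m=cv2.morphologyEx(m,cv2.MORPH_OPEN,np.ones((25,25)))
    W=order4(plane(c,down(quad(m),o),.034)); e=np.roll(W,-1,0)-W
    print(n,"blk",W.mean(0),np.linalg.norm(e,axis=1),np.degrees(np.arctan2(e[:,1],e[:,0])))
    im,o=crop(c,roi[n]["fr"]); g=cv2.cvtColor(up(im),cv2.COLOR_RGB2GRAY)
    mid=g[g.shape[0]//2-40:g.shape[0]//2+40,g.shape[1]//2-40:g.shape[1]//2+40].mean()
    m=(g>mid*.72).astype(np.uint8); _,lab=cv2.connectedComponents(m); m=lab==lab[g.shape[0]//2,g.shape[1]//2]
    q=down(quad(m),o); Q[n]=q; print(n,"frame",q,m.sum()/U/U)
    im,o=crop(c,roi[n]["post"]); h=cv2.cvtColor(up(im),cv2.COLOR_RGB2HSV); print("post crop",o,im.shape)
    print(h[U//2::U,U//2::U,2])
W={n:order4(plane(d[n],Q[n],.09)) for n in Q}
qs={n:proj(d[n],W[n]) for n in Q}
T=tri(d["top"],qs["top"],d["scene"],qs["scene"]); print(T); X=T[:,:3]; print(X.mean(0),np.linalg.norm(np.roll(X,-1,0)-X,axis=1))
B=plane(d["top"],np.array([[52,57],[655,75],[648,570],[28,552]])*101/720-.43+[217,185],.008)
print("base",B,np.linalg.norm(np.roll(B,-1,0)-B,axis=1))
E
```

```text
scene blk [ 0.446  -0.2309  0.034 ] [0.08   0.0414 0.0803 0.0413] [ -10.9263   79.5137  169.1203 -100.1251]
scene frame [[249.0275 220.1871]
 [251.3692 184.043 ]
 [278.1406 184.7901]
 [276.9744 220.35  ]] 990.140625
post crop [313 193] (25, 14, 3)
[[160 160 159 159 161 160 160 159 158 157 157 158 159 158]
 [160 159 159 160 160 161 159 159 159 159 159 159 156 156]
 [159 159 159 159 158 160 158 159 159 160 159 157 156 156]
 [159 160 160 160 159 160 159 160 160 160 158 157 156 157]
 [159 160 160 159 158 159 161 166 165 161 158 158 157 156]
 [158 159 159 158 157 162 182 187 184 182 161 157 157 156]
 [161 160 159 157 153 173 207 202 200 209 178 163 157 157]
 [161 159 157 148 150 167 192 196 199 198 192 178 157 159]
 [160 158 156 132 142 156 166 184 192 186 185 181 157 157]
 [159 158 156 133 106 148 165 178 186 181 168 148 158 157]
 [160 159 158 132  83 111 145 157 162 152 125 113 160 157]
 [159 160 160 125  84  85  89 107 106  96 104 117 159 158]
 [161 161 159 108  83  87  92  94  97  98 107 121 159 158]
 [161 160 157 109  83  88  92  94  97  99 107 120 159 157]
 [160 159 157 109  85  89 
[... 1573 characters left out ...]
4  59  73  98 115 116 113]
 [111 111 111 114 113 114 110  90  76  71  85 105 115 116 112 114]
 [111 110 111 114 114 113 114 115 108 114 112 115 112 115 113 113]
 [110 111 112 114 112 110 108 113 113 121 111 114 113 114 113 115]
 [108 108 109 117 114 112 115 112 111 116 113 115 116 109 114 115]
 [113 109 112 111 112 112 117 113 113 115 117 112 114 113 113 113]]
[[ 0.5084 -0.0067  0.0796  0.0008]
 [ 0.6065 -0.0094  0.0508  0.0014]
 [ 0.609   0.055   0.052   0.0006]
 [ 0.5091  0.0585  0.0772  0.0003]]
[0.5583 0.0243 0.0649] [0.1022 0.0644 0.1031 0.0653]
base [[ 0.6678  0.2001  0.008 ]
 [ 0.6577 -0.0674  0.008 ]
 [ 0.4394 -0.0609  0.008 ]
 [ 0.449   0.2081  0.008 ]] [0.2677 0.2183 0.2691 0.2189]
```

```bash
python3 - <<'E'
from m import *
d=pickle.load(open("c0.pkl","rb"));t,s=d["top"],d["scene"]
print("post top view",plane(t,[234.0,232.3],.053),"scene axis tip",plane(s,[313+7.7,193+7.2],.053))
f=lambda a,k,o:np.array(a)*k-.43+o
kt,ks=101/720,133/720
T=f([[275,487],[610,492],[293,108],[615,115]],kt,[217,185]); Sc=f([[418,50],[113,45],[412,372],[88,367]],ks,[217,168])
X=tri(t,T,s,Sc);print(X)
for a,b in((0,2),(1,3)):
    v=X[a,:3]-X[b,:3];print("len",np.linalg.norm(v),"slope",np.arctan2(v[2],np.hypot(v[0],v[1])),"a",v[1]/-v[0])
print("arc",tri(t,f([[265,455],[255,342]],kt,[217,185]),s,f([[435,20],[432,180]],ks,[217,168])))
E
```

```text
post top view [[0.5361 0.1626 0.053 ]] scene axis tip [[0.5395 0.1603 0.053 ]]
[[ 0.472   0.0974  0.0724  0.0001]
 [ 0.4689 -0.042   0.0743  0.0003]
 [ 0.6399  0.0912  0.0303  0.0016]
 [ 0.6357 -0.0478  0.0306  0.0011]]
len 0.17319783960542012 slope 0.24581139405937055 a 0.03698336912148292
len 0.17252379819070535 slope 0.25612233108694543 a 0.03470189065385431
arc [[0.4834 0.1022 0.098  0.004 ]
 [0.5354 0.1047 0.0484 0.0052]]
```

Emit:
move_arm(motion=[[[-0.042, -0.0254, 0], [0, 0, 0], 0.5], [[-0.042, -0.0254, 0], [0, 0, 0], 0.5], [[-0.042, -0.0254, 0], [0, 0, 0], 0.5], [[-0.042, -0.0254, 0], [0, 0, 0], 0.5], [[-0.042, -0.0254, 0], [0, 0, 0], 0.5], [[-0.042, -0.0254, 0], [0, 0, 0], 0.5], [[-0.042, -0.0254, 0], [0, 0, 0], 0.5], [[-0.042, -0.0254, 0], [0, 0, 0], 0.5], [[0, 0, 0], [0, 0, 0.19], 0.5], [[0, 0, 0], [0, 0, 0.19], 0.5], [[0, 0, 0], [0, 0, 0.19], 0.5], [[0, 0, 0], [0, 0, 0.19], 0.5]], newtons=40)

```text
clock: 1.3
position: [0.4186, 0.3337, 0.231]
ee_rot: [0.484, 0.875, -0.0, -0.0]
ft_force: [-0.2, 1.1, -0.5]
grip_width: 0.749
grasp_force: 0.0
```

Emit:
move_arm(motion=[[[0, 0, 0], [0, 0, 0.19], 0.5], [[0, 0, 0], [0, 0, 0.19], 0.5], [[0, 0, 0], [0, 0, 0.19], 0.5], [[0, 0, 0], [0, 0, 0.19], 0.5], [[0, 0, 0], [0, 0, 0], 0.5], [[0, 0, 0], [0, 0, 0], 0.5]])

```text
clock: 1.9
position: [0.4186, 0.3339, 0.2311]
ee_rot: [0.716, 0.698, -0.0, -0.0]
ft_force: [-0.1, -0.1, -0.6]
grip_width: 0.752
grasp_force: 0.0
```

```bash
cat > go.py <<'E'
# usage: go.py x y z yawdeg(tool y axis angle) [theta]: remaining shift (tool axes) and turn in move units
import sys
from h import *
from workcell import manip
np.set_printoptions(precision=4,suppress=True)
a=[float(v) for v in sys.argv[1:]]; o=manip.get_obs(); R=Rot.from_quat(o["ee_rot"]).as_matrix()
y=np.radians(a[3]); Y=np.array([np.cos(y),np.sin(y),0]); Z=np.array([0,0,-1.]); X=np.cross(Y,Z)
G=np.c_[X,Y,Z]@Rot.from_rotvec([0,a[4] if len(a)>4 else 0,0]).as_matrix()
rv=Rot.from_matrix(R.T@G).as_rotvec()
print("t",o["clock"],"pos",o["position"],"toolz",R[:,2],"yaw",np.degrees(np.arctan2(R[1,1],R[0,1])),"grip",o["grip_width"],o["grasp_force"],"F",o["ft_force"],"M",o["torque"])
print("shift(units, current tool axes)",R.T@(np.array(a[:3])-o["position"])/.75,"after turn",G.T@(np.array(a[:3])-o["position"])/.75,"turn units",rv/(np.pi/4),"J",o["joint_pos"])
E
python3 go.py .419 .334 .06 -2
```

```text
t 1.9 pos [0.4186 0.3339 0.2311] toolz [-0.0003 -0.0002 -1.    ] yaw -1.4986643610948107 grip 0.751848364802378 0.0 F [-0.1487 -0.1023 -0.6247] M [-0.0537  0.0101  0.0197]
shift(units, current tool axes) [0.0002 0.0006 0.2281] after turn [0.0002 0.0005 0.2281] turn units [-0.0004  0.0003  0.0111] J [-0.9212  0.1311  0.1785  1.7087 -0.0241  1.3042 -0.764 ]
```

Emit:
move_arm(motion=[[[0, 0, 0.05], [0, 0, 0], 0.5], [[0, 0, 0.05], [0, 0, 0], 0.5], [[0, 0, 0.05], [0, 0, 0], 0.5], [[0, 0, 0.05], [0, 0, 0], 0.5], [[0, 0, 0.04], [0, 0, 0], 0.5], [[0, 0, 0.03], [0, 0, 0], 0.5], [[0, 0, 0.02], [0, 0, 0], 0.5], [[0, 0, 0.01], [0, 0, 0], 0.5], [[0, 0, 0], [0, 0, 0], 0.5]])

```text
clock: 2.8
position: [0.4183, 0.3336, 0.0056]
ee_rot: [0.717, 0.697, -0.001, -0.0]
ft_force: [-0.4, -0.2, 0.6]
grip_width: 0.749
grasp_force: 0.0
```

Emit:
move_arm(motion=[[[0, 0, 0], [0, 0, 0], -1], [[0, 0, 0], [0, 0, 0], -1], [[0, 0, 0], [0, 0, 0], -1], [[0, 0, 0], [0, 0, 0], -1], [[0, 0, 0], [0, 0, 0], -1], [[0, 0, 0], [0, 0, 0], -1], [[0, 0, 0], [0, 0, 0], -1]])

```text
clock: 3.5
position: [0.4194, 0.3344, 0.0074]
ee_rot: [0.718, 0.696, 0.001, -0.0]
ft_force: [-1.3, -2.7, 7.7]
grip_width: 0.576
grasp_force: 42.2
```

```bash
python3 go.py .537 .161 .14 -2
```

```text
t 3.5 pos [0.4194 0.3344 0.0074] toolz [ 0.0012  0.0012 -1.    ] yaw -1.7489987008199859 grip 0.5757631004149005 42.19222895801067 F [-1.2718 -2.6912  7.7036] M [-0.2939  0.13    0.0255]
shift(units, current tool axes) [-0.226   0.164  -0.1768] after turn [-0.2255  0.1648 -0.1768] turn units [ 0.0015 -0.0016  0.0056] J [-0.8955  0.3815  0.1591  1.9214 -0.0792  0.8429 -0.7256]
```

Emit:
move_arm(motion=[[[0, 0, -0.03], [0, 0, 0], -1], [[0, 0, -0.06], [0, 0, 0], -1], [[0, 0, -0.06], [0, 0, 0], -1], [[-0.0282, 0.0206, 0], [0, 0, 0], -1], [[-0.0282, 0.0206, 0], [0, 0, 0], -1], [[-0.0282, 0.0206, 0], [0, 0, 0], -1], [[-0.0282, 0.0206, 0], [0, 0, 0], -1], [[-0.0282, 0.0206, 0], [0, 0, 0], -1], [[-0.0282, 0.0206, 0], [0, 0, 0], -1], [[-0.0282, 0.0206, 0], [0, 0, 0], -1], [[-0.0282, 0.0206, 0], [0, 0, 0], -1], [[0, 0, 0.02], [0, 0, 0], -1]])

```text
clock: 4.7
position: [0.5401, 0.1572, 0.1054]
ee_rot: [0.72, 0.694, 0.001, 0.002]
ft_force: [1.1, 0.7, -3.5]
grip_width: 0.57
grasp_force: 43.3
```

Emit:
move_arm(motion=[[[0, 0, 0.01], [0, 0, 0], -1], [[0, 0, 0], [0, 0, 0], -1], [[0, 0, 0], [0, 0, 0], -1]])

```text
clock: 5.0
position: [0.5365, 0.162, 0.0962]
ee_rot: [0.717, 0.697, -0.0, -0.0]
ft_force: [0.1, 0.5, -3.2]
grip_width: 0.575
grasp_force: 43.1
```

```bash
python3 go.py .537 .161 .085 -2; python3 - <<'E'
from m import *
from workcell import vision
d={n:vision.camera(n) for n in("scene","top")}; pickle.dump(d,open("c1.pkl","wb"))
o=[]
for n in d:
    u=proj(d[n],[.537,.161,.075])[0].astype(int); im=d[n]["pixels"][u[1]-35:u[1]+35,u[0]-35:u[0]+35]; print(n,u-35)
    o.append(cv2.resize(im,(400,400),interpolation=cv2.INTER_CUBIC))
cv2.imwrite("pics/hover.png",np.hstack(o)[:,:,::-1])
E
```

```text
t 5.0 pos [0.5365 0.162  0.0962] toolz [-0.0007  0.0002 -1.    ] yaw -1.6709680731867311 grip 0.5750612277278123 43.13888384029269 F [ 0.1022  0.4781 -3.2232] M [ 0.0054  0.0472 -0.0268]
shift(units, current tool axes) [-0.0013  0.0008  0.0149] after turn [-0.0013  0.0008  0.0149] turn units [-0.0009 -0.0002  0.0073] J [-0.6334  0.3114  0.304   1.8061 -0.107   1.0406 -0.3181]
scene [286 157]
top [198 196]
```

View pics/hover.png

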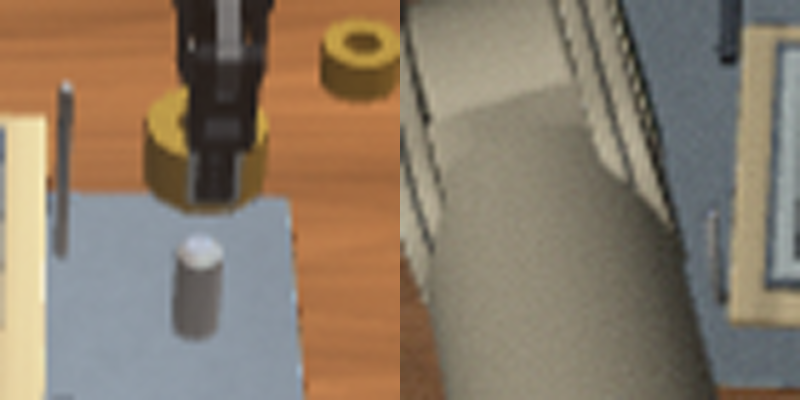

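The scene crop shows the ring held level at columns 145–268, just above the post at columns 175–223. The arm blocks the top view. I compare their y in this view.

```bash
python3 - <<'E'
from m import *
d=pickle.load(open("c1.pkl","rb"));c=d["scene"];im=c["pixels"][157:227,286:356];h=cv2.cvtColor(im,cv2.COLOR_RGB2HSV)
m=(h[...,0]>17)&(h[...,0]<32)&(h[...,1]>110)
for r in range(18,35,2):
    x=np.where(m[r,20:50])[0]; print(r,x.min()+20 if len(x) else None,x.max()+20 if len(x) else None)
r=22
for z,a in((.105,(np.array([np.where(m[q,20:50])[0][[0,-1]].mean()+20 for q in range(22,31)]).mean())),): print("ring col",a,plane(c,[286+a,157+25.],z))
g=h[...,2].astype(float)
for q in range(46,57,2):
    row=g[q,26:44]; gr=np.diff(row); print(q,row.astype(int))
E
```

```text
18 27 32
20 26 46
22 26 46
24 27 46
26 26 45
28 27 45
30 26 45
32 27 45
34 28 43
ring col 36.0 [[0.5348 0.1612 0.105 ]]
46 [162 162 162 162 139  85 112 148 162 170 162 133 115 161 161 160 158 158]
48 [163 165 164 164 116  85  88  93  96  98 100 107 122 160 161 161 161 160]
50 [165 162 162 162 116  87  90  93  97  98 101 110 121 162 161 161 161 161]
52 [164 163 161 163  96  87  91  95  98  99 103 111 134 162 163 162 160 160]
54 [164 163 162 164  97  89  93  96  97 101 105 113 139 163 162 161 161 160]
56 [165 163 162 163 107  90  94  97  98 101 107 115 147 162 162 162 161 159]
```

Emit:
move_arm(motion=[[[-0.0019, 0, 0.02], [0, 0, 0], -1], [[0, 0, 0.02], [0, 0, 0], -1], [[0, 0, 0.006], [0, 0, 0], -1], [[0, 0, 0.006], [0, 0, 0], -1], [[0, 0, 0.005], [0, 0, 0], -1], [[0, 0, 0], [0, 0, 0], -1], [[0, 0, 0], [0, 0, 0], -1]])

```text
clock: 5.8
position: [0.5371, 0.16, 0.0538]
ee_rot: [0.718, 0.696, 0.0, -0.0]
ft_force: [-0.9, 2.0, -4.8]
grip_width: 0.573
grasp_force: 43.1
```

Emit:
move_arm(motion=[[[0, 0, 0.01], [0, 0, 0], -1], [[0, 0, 0.01], [0, 0, 0], -1], [[0, 0, 0.01], [0, 0, 0], -1], [[0, 0, 0.01], [0, 0, 0], -1], [[0, 0, 0.006], [0, 0, 0], -1], [[0, 0, 0.003], [0, 0, 0], -1], [[0, 0, 0], [0, 0, 0], -1], [[0, 0, 0], [0, 0, 0], -1]])

```text
clock: 6.6
position: [0.5369, 0.1601, 0.0162]
ee_rot: [0.718, 0.696, 0.0, -0.0]
ft_force: [1.5, 4.7, -6.4]
grip_width: 0.573
grasp_force: 43.0
```

Emit:
move_arm(motion=[[[0, 0, 0.001], [0, 0, 0], -1], [[0, 0, 0], [0, 0, 0], -1], [[0, 0, 0], [0, 0, 0], 0.5], [[0, 0, 0], [0, 0, 0], 0.5], [[0, 0, 0], [0, 0, 0], 0.5], [[0, 0, 0], [0, 0, 0], 0.5], [[0, 0, 0], [0, 0, 0], 0.5]])

```text
clock: 7.3
position: [0.5371, 0.1593, 0.0161]
ee_rot: [0.718, 0.696, -0.0, 0.0]
ft_force: [-0.6, 0.3, 0.0]
grip_width: 0.75
grasp_force: 0.0
```

Emit:
move_arm(motion=[[[0, 0, -0.02], [0, 0, 0], 0.5], [[0, 0, -0.04], [0, 0, 0], 0.5], [[0, 0, -0.06], [0, 0, 0], 0.5], [[0, 0, -0.06], [0, 0, 0], 0.5], [[0, 0, -0.03], [0, 0, 0], 0.5], [[0, 0, 0], [0, 0, 0], 0.5], [[0, 0, 0], [0, 0, 0], 0.5]])

```text
clock: 8.0
position: [0.5372, 0.1596, 0.1746]
ee_rot: [0.718, 0.696, 0.001, 0.0]
ft_force: [-0.3, -0.2, -0.4]
grip_width: 0.753
grasp_force: 0.0
```

```bash
python3 go.py .4472 -.23 .17 79.4; python3 - <<'E'
from m import *
from workcell import vision
c=vision.camera("scene")
im=c["pixels"][140:270,190:370]; cv2.imwrite("pics/ringon.png",cv2.resize(im,(720,520),interpolation=cv2.INTER_CUBIC)[:,:,::-1])
E
```

```text
t 8.0 pos [0.5372 0.1596 0.1746] toolz [ 0.0013  0.0008 -1.    ] yaw -1.7675927115049572 grip 0.7530531003160099 0.0 F [-0.2881 -0.1538 -0.4185] M [ 0.0259  0.0305 -0.0195]
shift(units, current tool axes) [-0.5229 -0.1039  0.0055] after turn [ 0.0224 -0.5327  0.0061] turn units [ 0.0022  0.0002 -1.8037] J [-0.6473  0.2285  0.3199  1.7288 -0.077   1.195  -0.3379]
```

View pics/ringon.png

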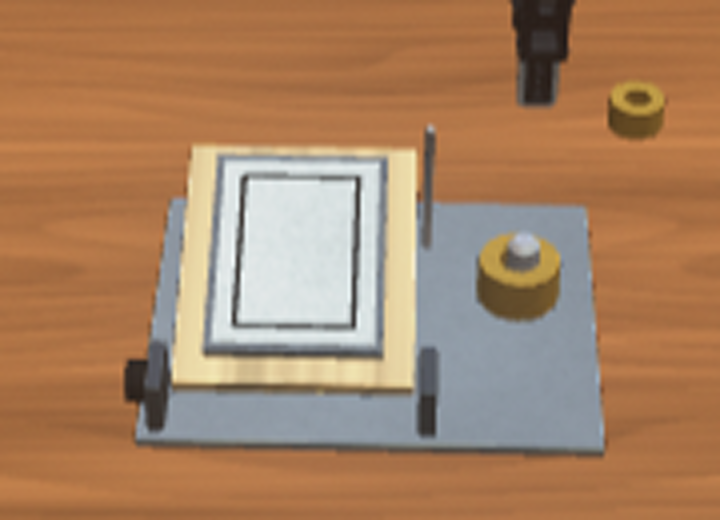

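The ring sits flat on the base around the post at (520,275), with the post tip showing. Next is the flower block.

Emit:
move_arm(motion=[[[-0.0523, -0.0104, 0], [0, 0, 0], 0.7], [[-0.0523, -0.0104, 0], [0, 0, 0], 0.7], [[-0.0523, -0.0104, 0], [0, 0, 0], 0.7], [[-0.0523, -0.0104, 0], [0, 0, 0], 0.7], [[-0.0523, -0.0104, 0], [0, 0, 0], 0.7], [[-0.0523, -0.0104, 0], [0, 0, 0], 0.7], [[-0.0523, -0.0104, 0], [0, 0, 0], 0.7], [[-0.0523, -0.0104, 0], [0, 0, 0], 0.7], [[-0.0523, -0.0104, 0], [0, 0, 0], 0.7], [[-0.0523, -0.0104, 0], [0, 0, 0], 0.7]])

```text
clock: 9.05
position: [0.4457, -0.2313, 0.1727]
ee_rot: [0.718, 0.696, -0.0, -0.001]
ft_force: [1.0, 0.3, -0.9]
grip_width: 0.849
grasp_force: 0.0
```

Emit:
move_arm(motion=[[[0, 0, 0], [0, 0, -0.18], 0.7], [[0, 0, 0], [0, 0, -0.18], 0.7], [[0, 0, 0], [0, 0, -0.18], 0.7], [[0, 0, 0], [0, 0, -0.18], 0.7], [[0, 0, 0], [0, 0, -0.18], 0.7], [[0, 0, 0], [0, 0, -0.18], 0.7], [[0, 0, 0], [0, 0, -0.18], 0.7], [[0, 0, 0], [0, 0, -0.18], 0.7], [[0, 0, 0], [0, 0, -0.18], 0.7], [[0, 0, 0], [0, 0, -0.18], 0.7], [[0, 0, 0], [0, 0, 0], 0.7], [[0, 0, 0], [0, 0, 0], 0.7]])

```text
clock: 10.25
position: [0.4465, -0.23, 0.1729]
ee_rot: [0.096, 0.995, 0.0, -0.001]
ft_force: [-0.3, -1.3, -0.4]
grip_width: 0.851
grasp_force: 0.0
```

```bash
python3 go.py .4472 -.23 .008 79.4
```

```text
t 10.25 pos [ 0.4465 -0.23    0.1729] toolz [-0.0014  0.0003 -1.    ] yaw 78.9842057952831 grip 0.8511664606821231 0.0 F [-0.2868 -1.3339 -0.3784] M [ 0.0654  0.0357 -0.0322]
shift(units, current tool axes) [-0.0012  0.0001  0.2198] after turn [-0.0009  0.0001  0.2198] turn units [ 0.     -0.0018 -0.0092] J [-0.1307  0.1017  0.5512  1.8823 -0.0574  1.1746  1.8189]
```

Emit:
move_arm(motion=[[[-0.001, 0, 0.04], [0, -0.0018, -0.009], 0.7], [[0, 0, 0.05], [0, 0, 0], 0.7], [[0, 0, 0.05], [0, 0, 0], 0.7], [[0, 0, 0.04], [0, 0, 0], 0.7], [[0, 0, 0.03], [0, 0, 0], 0.7], [[0, 0, 0.01], [0, 0, 0], 0.7], [[0, 0, 0], [0, 0, 0], 0.7], [[0, 0, 0], [0, 0, 0], 0.7]])

```text
clock: 11.05
position: [0.4485, -0.2306, 0.0095]
ee_rot: [0.091, 0.996, -0.0, 0.001]
ft_force: [-0.0, -0.2, 0.6]
grip_width: 0.85
grasp_force: 0.0
```

Emit:
move_arm(motion=[[[0, 0, 0], [0, 0, 0], -1], [[0, 0, 0], [0, 0, 0], -1], [[0, 0, 0], [0, 0, 0], -1], [[0, 0, 0], [0, 0, 0], -1], [[0, 0, 0], [0, 0, 0], -1], [[0, 0, 0], [0, 0, 0], -1], [[0, 0, 0], [0, 0, 0], -1], [[0, 0, 0], [0, 0, 0], -1]], newtons=40)

```text
clock: 11.85
position: [0.4488, -0.2304, 0.0097]
ee_rot: [0.09, 0.996, -0.0, 0.002]
ft_force: [-1.8, 1.5, 7.0]
grip_width: 0.53
grasp_force: 41.0
```

```bash
python3 go.py .4472 -.23 .14 79.4
```

```text
t 11.85 pos [ 0.4488 -0.2304  0.0097] toolz [ 0.0033 -0.0003 -1.    ] yaw 79.62448918225722 grip 0.5300964423544328 41.02449417114258 F [-1.7889  1.5249  6.9561] M [ 0.1873  0.2134 -0.0341]
shift(units, current tool axes) [ 0.0016  0.0003 -0.1738] after turn [ 0.0021  0.0002 -0.1738] turn units [0.0004 0.0042 0.005 ] J [-0.0621  0.3482  0.5085  2.0183 -0.2293  0.8262  1.9666]
```

Emit:
move_arm(motion=[[[0, 0, -0.02], [0, 0, 0], -1], [[0, 0, -0.05], [0, 0, 0], -1], [[0, 0, -0.06], [0, 0, 0], -1], [[0, 0, -0.06], [0, 0, 0], -1], [[0, 0, -0.03], [0, 0, 0], -1], [[0, 0, 0], [0, 0, 0], -1], [[0, 0, 0], [0, 0, 0], -1]])

```text
clock: 12.55
position: [0.4477, -0.23, 0.1735]
ee_rot: [0.09, 0.996, 0.0, 0.001]
ft_force: [-0.1, 0.4, -1.4]
grip_width: 0.53
grasp_force: 41.7
```

```bash
python3 go.py .5712 .0239 .15 88.05 .26
```

```text
t 12.55 pos [ 0.4477 -0.23    0.1735] toolz [ 0.0023  0.0001 -1.    ] yaw 79.64205384113389 grip 0.5300000148680515 41.65558397769928 F [-0.0543  0.405  -1.374 ] M [-0.0025  0.0729  0.0412]
shift(units, current tool axes) [-0.1011  0.3627  0.0318] after turn [-0.156   0.344  -0.0091] turn units [ 0.0248  0.3333 -0.1857] J [-0.1448  0.1012  0.5662  1.8823 -0.0599  1.1725  1.8323]
```

Emit:
move_arm(motion=[[[-0.0126, 0.0453, 0], [0, 0, 0], -1], [[-0.0126, 0.0453, 0], [0, 0, 0], -1], [[-0.0126, 0.0453, 0], [0, 0, 0], -1], [[-0.0126, 0.0453, 0], [0, 0, 0], -1], [[-0.0126, 0.0453, 0], [0, 0, 0], -1], [[-0.0126, 0.0453, 0], [0, 0, 0], -1], [[-0.0126, 0.0453, 0], [0, 0, 0], -1], [[-0.0126, 0.0453, 0], [0, 0, 0], -1], [[0, 0, 0], [0.0083, 0.1111, -0.0619], -1], [[0, 0, 0], [0.0083, 0.1111, -0.0619], -1], [[0, 0, 0], [0.0083, 0.1111, -0.0619], -1], [[0, 0, 0], [0, 0, 0], -1]])

```text
clock: 13.75
position: [0.5706, 0.0235, 0.1701]
ee_rot: [0.017, 0.991, 0.001, -0.133]
ft_force: [-0.3, -0.1, -0.3]
grip_width: 0.53
grasp_force: 41.6
```

Emit:
move_arm(motion=[[[0, 0, 0], [0, 0, 0], -1], [[0, 0, 0], [0, 0, 0], -1]])

```text
clock: 13.95
position: [0.5705, 0.0234, 0.1733]
ee_rot: [0.018, 0.991, 0.002, -0.13]
ft_force: [-0.1, -0.5, -1.3]
grip_width: 0.53
grasp_force: 41.6
```

```bash
python3 go.py .5712 .0239 .1128 88.05 .26; python3 - <<'E'
from m import *
from workcell import vision
d={n:vision.camera(n) for n in("scene","top")}; pickle.dump(d,open("c2.pkl","wb"))
o=[]
for n in d:
    u=proj(d[n],[.56,.024,.09])[0].astype(int); im=d[n]["pixels"][u[1]-50:u[1]+50,u[0]-40:u[0]+40]; print(n,u-[40,50])
    o.append(cv2.resize(im,(400,500),interpolation=cv2.INTER_CUBIC))
cv2.imwrite("pics/hov2.png",np.hstack(o)[:,:,::-1])
E
```

```text
t 13.95 pos [0.5705 0.0234 0.1733] toolz [-0.2568  0.0085 -0.9664] yaw 87.96356976095034 grip 0.5295299702233506 41.57143414020538 F [-0.1499 -0.5057 -1.2699] M [ 0.0019 -0.3104 -0.0863]
shift(units, current tool axes) [-0.0217  0.0008  0.0777] after turn [-0.0217  0.0008  0.0777] turn units [-0.0003  0.0002 -0.0021] J [-0.3575  0.4598  0.3498  1.4697 -0.1671  1.5004  1.5476]
scene [223 144]
top [239 172]
```

View pics/hov2.png

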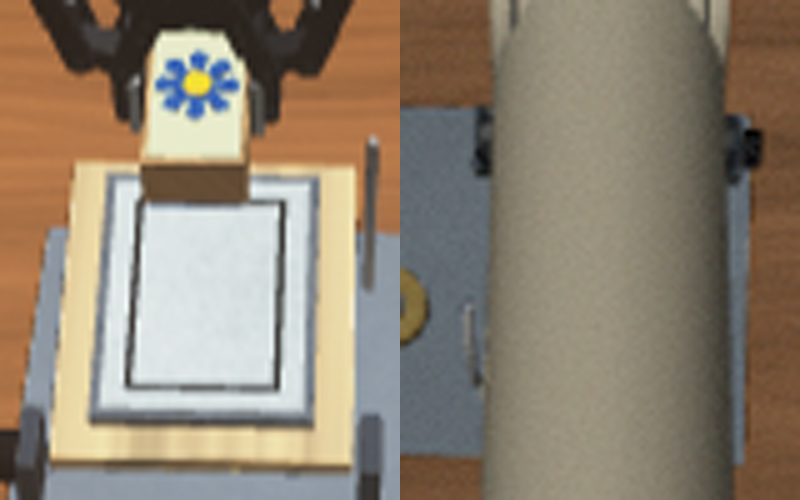

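The scene view shows the flower block tilted above the board. Its lower front edge at (143–247,200) looks parallel to the frame, whose far edge is at y≈388. I lower it to a few mm above the card and measure.

Emit:
move_arm(motion=[[[-0.0072, 0.0003, 0.0259], [0, 0, -0.002], -1], [[-0.0072, 0.0003, 0.0259], [0, 0, 0], -1], [[-0.0072, 0.0003, 0.0259], [0, 0, 0], -1], [[0, 0, 0.02], [0, 0, 0], -1], [[0, 0, 0.012], [0, 0, 0], -1], [[0, 0, 0.006], [0, 0, 0], -1], [[0, 0, 0], [0, 0, 0], -1], [[0, 0, 0], [0, 0, 0], -1]])

```text
clock: 14.85
position: [0.5647, 0.0245, 0.0864]
ee_rot: [0.016, 0.991, 0.002, -0.129]
ft_force: [0.6, 0.3, -1.2]
grip_width: 0.527
grasp_force: 41.6
```

```bash
python3 go.py .5622 .0242 .0790 88.05 .26; python3 - <<'E'
from m import *
from workcell import vision
c=vision.camera("scene"); pickle.dump(c,open("c3.pkl","wb"))
im=c["pixels"][155:245,225:305]; cv2.imwrite("pics/hov3.png",cv2.resize(im,(528,594),interpolation=cv2.INTER_CUBIC)[:,:,::-1])
E
```

```text
t 14.85 pos [0.5647 0.0245 0.0864] toolz [-0.2565  0.0085 -0.9665] yaw 88.13021880306731 grip 0.5272084942284382 41.60918176174164 F [ 0.6214  0.2897 -1.1624] M [-0.0321 -0.3186 -0.014 ]
shift(units, current tool axes) [ 0.0007 -0.0005  0.0104] after turn [ 0.0007 -0.0005  0.0104] turn units [-0.0002  0.0006  0.0018] J [-0.3507  0.5278  0.332   1.5667 -0.1887  1.3381  1.5668]
```

View pics/hov3.png

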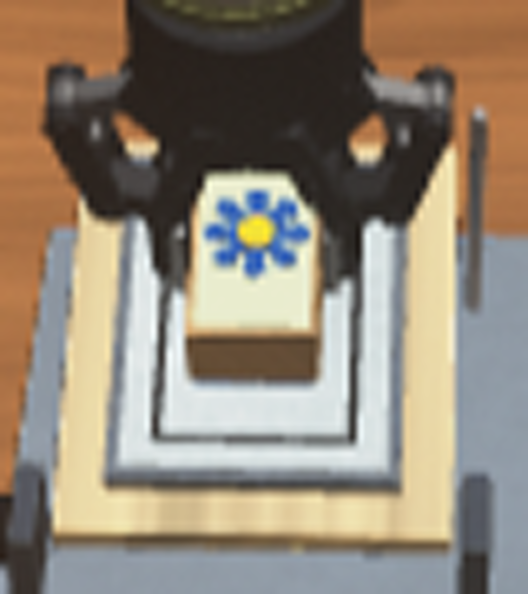

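Emit:
move_arm(motion=[[[0, 0, 0.006], [0, 0, 0], -1], [[0, 0, 0.006], [0, 0, 0], -1], [[0, 0, 0.002], [0, 0, 0], -1], [[0, 0, 0], [0, 0, 0], -1], [[0, 0, 0], [0, 0, 0], -1]])

```text
clock: 15.4
position: [0.5615, 0.0245, 0.0755]
ee_rot: [0.016, 0.991, 0.002, -0.13]
ft_force: [-0.3, 0.5, -0.5]
grip_width: 0.527
grasp_force: 41.6
```

Emit:
move_arm(motion=[[[0, 0, 0.002], [0, 0, 0], -1], [[0, 0, 0.001], [0, 0, 0], -1], [[0, 0, 0], [0, 0, 0], -1], [[0, 0, 0], [0, 0, 0], -1]])

```text
clock: 15.8
position: [0.561, 0.0246, 0.0733]
ee_rot: [0.016, 0.991, 0.002, -0.13]
ft_force: [0.1, 0.1, -0.6]
grip_width: 0.529
grasp_force: 41.6
```

```bash
python3 go.py .5583 .0243 .0645 88.05 .26
```

```text
t 15.8 pos [0.561  0.0246 0.0733] toolz [-0.2577  0.0084 -0.9662] yaw 88.13375386792322 grip 0.5292309286006348 41.609060168266296 F [ 0.0734  0.1158 -0.6402] M [-0.0001 -0.3397 -0.016 ]
shift(units, current tool axes) [ 0.0004 -0.0005  0.0123] after turn [ 0.0004 -0.0005  0.0123] turn units [-0.0005 -0.001   0.0018] J [-0.3506  0.5358  0.329   1.5856 -0.1916  1.3128  1.569 ]
```

Emit:
move_arm(motion=[[[0, 0, 0.002], [0, 0, 0], -1], [[0, 0, 0], [0, 0, 0], -1], [[0, 0, 0], [0, 0, 0], -1]])

```text
clock: 16.1
position: [0.5607, 0.0245, 0.072]
ee_rot: [0.016, 0.991, 0.002, -0.13]
ft_force: [0.8, 0.5, -0.7]
grip_width: 0.53
grasp_force: 41.8
```

Emit:
move_arm(motion=[[[0, 0, 0.002], [0, 0, 0], -1], [[0, 0, 0], [0, 0, 0], -1], [[0, 0, 0], [0, 0, 0], -1]])

```text
clock: 16.4
position: [0.5604, 0.0246, 0.0707]
ee_rot: [0.016, 0.991, 0.002, -0.13]
ft_force: [1.6, -0.5, 3.0]
grip_width: 0.535
grasp_force: 42.1
```

```bash
python3 go.py .5583 .0243 .0645 88.05 .26
```

```text
t 16.4 pos [0.5604 0.0246 0.0707] toolz [-0.2573  0.0084 -0.9663] yaw 88.13399557222007 grip 0.5349717605387002 42.137213945388794 F [ 1.5632 -0.4677  3.0438] M [ 0.0485 -0.1797 -0.0426]
shift(units, current tool axes) [ 0.0006 -0.0005  0.0086] after turn [ 0.0006 -0.0005  0.0086] turn units [-0.0004 -0.0004  0.0018] J [-0.3505  0.5374  0.3283  1.5895 -0.1923  1.307   1.5695]
```

Emit:
move_arm(motion=[[[0, 0, 0.002], [0, 0, 0], -1], [[0, 0, 0], [0, 0, 0], -1], [[0, 0, 0], [0, 0, 0], -1], [[0, 0, 0], [0, 0, 0], -1]])

```text
clock: 16.8
position: [0.5601, 0.0246, 0.0693]
ee_rot: [0.016, 0.991, 0.002, -0.13]
ft_force: [1.2, -0.3, 5.9]
grip_width: 0.531
grasp_force: 42.5
```

```bash
python3 go.py .5583 .0243 .0645 88.05 .26; python3 - <<'E'
from m import *
from workcell import vision
c=vision.camera("scene"); pickle.dump(c,open("c4.pkl","wb"))
im=c["pixels"][155:245,225:305]; cv2.imwrite("pics/press.png",cv2.resize(im,(528,594),interpolation=cv2.INTER_CUBIC)[:,:,::-1])
E
```

```text
t 16.8 pos [0.5601 0.0246 0.0693] toolz [-0.2571  0.0085 -0.9663] yaw 88.13136115839947 grip 0.530891636610008 42.4739670753479 F [ 1.1631 -0.3477  5.9077] M [ 0.0942 -0.0061  0.0247]
shift(units, current tool axes) [ 0.0006 -0.0005  0.0068] after turn [ 0.0006 -0.0005  0.0068] turn units [-0.0003 -0.0002  0.0018] J [-0.3504  0.5381  0.328   1.5915 -0.1926  1.3041  1.5698]
```

View pics/press.png

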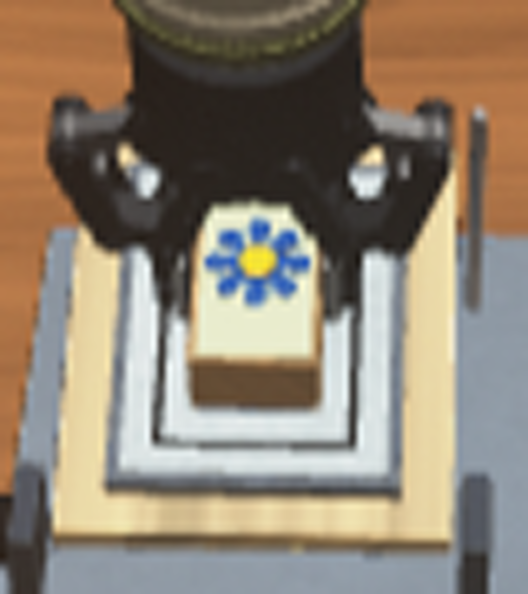

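The block is pressed inside the frame: its front edge is at (190–320,405) and the frame's far edge is at y=442. The moment suggests the upslope edge is carrying the load, so I test a slightly steeper tilt.

Emit:
move_arm(motion=[[[0, 0, 0], [0, 0.013, 0], -1], [[0, 0, 0], [0, 0, 0], -1], [[0, 0, 0], [0, 0, 0], -1]])

```text
clock: 17.15
position: [0.56, 0.0246, 0.0693]
ee_rot: [0.016, 0.991, 0.002, -0.135]
ft_force: [-0.2, -0.1, 5.7]
grip_width: 0.528
grasp_force: 42.4
```

```bash
python3 go.py .5583 .0243 .0645 88.05 .26
```

```text
t 17.15 pos [0.56   0.0246 0.0693] toolz [-0.2672  0.0088 -0.9636] yaw 88.13607473975759 grip 0.5283172882440625 42.4333119392395 F [-0.1608 -0.0603  5.6709] M [ 0.0476 -0.1402  0.0323]
shift(units, current tool axes) [ 0.0005 -0.0005  0.0068] after turn [ 0.0005 -0.0005  0.0068] turn units [-0.0004 -0.0135  0.0019] J [-0.3481  0.5459  0.3275  1.582  -0.1943  1.3165  1.571 ]
```

Emit:
move_arm(motion=[[[0, 0, 0], [0, 0.013, 0], -1], [[0, 0, 0], [0, 0, 0], -1], [[0, 0, 0], [0, 0, 0], -1]])

```text
clock: 17.45
position: [0.5602, 0.0246, 0.0694]
ee_rot: [0.016, 0.99, 0.002, -0.14]
ft_force: [-0.0, -0.6, 7.3]
grip_width: 0.533
grasp_force: 42.5
```

```bash
python3 go.py .5583 .0243 .0645 88.05 .26
```

```text
t 17.45 pos [0.5602 0.0246 0.0694] toolz [-0.2767  0.0091 -0.9609] yaw 88.13336219822342 grip 0.5327697837050652 42.51058638095856 F [-0.0361 -0.6435  7.2514] M [ 0.0264 -0.1474  0.0075]
shift(units, current tool axes) [ 0.0005 -0.0005  0.007 ] after turn [ 0.0007 -0.0005  0.007 ] turn units [-0.0003 -0.0261  0.0018] J [-0.3457  0.5536  0.327   1.5724 -0.1959  1.3286  1.5722]
```

Emit:
move_arm(motion=[[[0, 0, 0.0005], [0, -0.007, 0], -1], [[0, 0, 0], [0, 0, 0], -1], [[0, 0, 0], [0, 0, 0], -1], [[0, 0, 0], [0, 0, 0], -1], [[0, 0, 0], [0, 0, 0], -1], [[0, 0, 0], [0, 0, 0], -1], [[0, 0, 0], [0, 0, 0], -1], [[0, 0, 0], [0, 0, 0], -1]])

```text
clock: 18.25
position: [0.56, 0.0246, 0.0691]
ee_rot: [0.016, 0.99, 0.002, -0.137]
ft_force: [-0.1, -0.9, 7.3]
grip_width: 0.532
grasp_force: 42.5
```

```bash
python3 go.py .5583 .0243 .0645 88.05 .27; python3 - <<'E'
from m import *
from workcell import vision,manip
F=[];M=[]
cs=[]
for i in range(8):
    c=vision.camera("scene"); cs.append(c["pixels"].astype(float)); o=manip.get_obs(); F.append(o["ft_force"]);M.append(o["torque"])
print(np.mean(F,0),np.std(F,0),np.mean(M,0),np.std(M,0))
im=np.mean(cs,0).astype(np.uint8)[160:245,220:300]; cv2.imwrite("pics/press2.png",cv2.resize(im,(560,595),interpolation=cv2.INTER_CUBIC)[:,:,::-1])
# board top edge check vs start
d=pickle.load(open("c0.pkl","rb"))["scene"]["pixels"]; D=np.abs(np.mean(cs,0)-d).sum(2)
print("board strip diff (lower edge, sides)",D[225:240,235:290].mean(),D[180:235,235:238].mean(),D[180:235,290:293].mean())
# centres in-plane: block front-bottom edge midpoint and frame
E
```

```text
t 18.25 pos [0.56   0.0246 0.0691] toolz [-0.2714  0.009  -0.9624] yaw 88.13256392297548 grip 0.5315078326571677 42.521023750305176 F [-0.0504 -0.9449  7.2678] M [ 0.0362 -0.0906 -0.0012]
shift(units, current tool axes) [ 0.0005 -0.0005  0.0066] after turn [ 0.0005 -0.0005  0.0066] turn units [-0.0003 -0.0063  0.0018] J [-0.347   0.5494  0.3272  1.5782 -0.1951  1.3213  1.5716]
[-0.1166 -0.3212  7.0554] [0.2807 0.3258 0.6052] [ 0.049  -0.0822 -0.0035] [0.0311 0.0277 0.0285]
board strip diff (lower edge, sides) 42.569848484848485 50.91969696969697 53.60151515151515
```

View pics/press2.png

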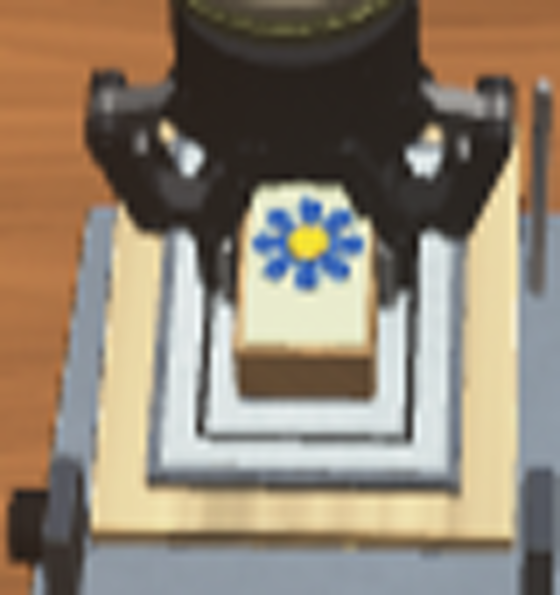

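The block sits inside the frame and square with it. Its front edge is at (240–375,397), the frame's far edge is at y=437, and the sides look even. The board's lower edge is where it was, the press is about 7.7 N, and the load is close to centred along the slope.

```bash
python3 -c "
from workcell import order
print(order.hand_in())"
```

```text
the job is handed in; nothing more can be done
None
```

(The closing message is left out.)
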